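# Hang the tape roll on the unwinding stand and hold the brake on

## Robot

A 6-joint arm with a two-finger parallel gripper is mounted at the origin on a cart in front of the work surface, level with it; the furniture and walls round the work are solid. World frame = base frame: x ahead of the robot, y to its left, z up, the work surface at z = 0. Lengths are in m, angles in rad, forces in N, time in s.
With the tool pointing down it reaches from about 0.275 to 0.875 m from the base axis. Payload 12.5 kg.
Tool frame: the origin (TCP) lies at the very end of the fingers, on their centre line; the grasp point (between the pads) lies 19 mm behind it; z points along the fingers, y is the line along which they close (so a half turn about z gives the same grasp; the last joint's range is limited). The gripper opens to 85 mm and grips with 20 to 120 N. Pads are 22 mm wide; open, the fingers measure 114 mm over their backs; the gripper's body (76 mm by 85 mm) begins 54 mm behind the grasp point. The pads swing forward as they close: fully open they stand 13 mm farther back than shut.
Start: joints at [1.111, 0.351, 1.652, -0, 1.139, -0.085], TCP at [0.201, 0.512, 0.231] pointing down, gripper open.
Joint ranges: [-2.75, 2.75], [-0.79, 2.1], [0.01, 2.65], [-1.57, 4.71], [0.07, 3.14], [-2.87, 2.87]. Speed limits (rad/s): [2.22, 2.22, 2.79, 3.14, 3.14, 3.14].

## Interface

Orientations are given as [roll, pitch, yaw] about the fixed x, y, z axes, in that order (R = Rz(yaw) Ry(pitch) Rx(roll)).
In Python, from plant import * gives the robot as it stands.
- The arm moves only by the tool carry_out, never from a script. Its argument "commands" is a list of rows, each a list of 5 numbers: the closure, from 0 (fully open) to 1 (shut), then the shift along the tool's x, y, z in units of 40 mm (1.0 is 40 mm), then the turn about the tool's z in units of 6 degrees (1.0 is 6 degrees). In form: [[fingers, dx, dy, dz, twist], ...]. A call has 1 to 5 rows; each row shifts and turns the commanded pose from where the row before left it, along the tool's axes as they then stand; what a row does not reach is not made up. A row lasts 1/10 s, in which the tool goes at most 50 mm and 8.59 degrees, less where a joint would pass 70% of its speed; a pose out of reach is approached as far as the arm can. A call is refused whole if a number of a shift passes 1 or a number of a turn 1, either way. A call with a gripper value outside its range is refused whole. The fingers move at their own pace and stop on an object; "grip_force" is the grip in N (left out, the last holds). Time passes only in rows, so rows that do not move let the fingers close. It gives the time, the measured TCP pose, the force, the opening and the grip force at its end, in the units of the state.
- get_state(): the state, without advancing time (a new reading comes with each control period).
- read_camera(name): name is "scene" or "side" or "wrist"; returns a dict with "color" (480x640x3 uint8, red, green, blue), "fx", "fy", "cx", "cy" (pixels), "k1" (the pictures are not rectified: a ray, as slopes to the right and down, at radius r is drawn at 1 + k1 r^2 times it, then the intrinsics apply), "T" (4x4, takes a point from camera to world coordinates); the wrist camera has in their place "mount" (4x4, takes a point from camera to tool coordinates, whose origin is the TCP and whose axes are the flange's). Camera axes: x right, y up, looking along -z (the intrinsics and any distortion apply to the point x, -y, -z); pixel columns grow to the right and rows downward; lengths in m; the calibration is good to about 2 mm. A picture is of the moment at which its call begins: read the wrist's pose just before it. There is no depth.
- job_done(): hands the job in; it is judged then, once.
The state is a dict: "clock": time; "joints": joint angles; "joint_velocities": joint speeds; "tau": joint torques, N m; "eef_pos": TCP position; "orientation": TCP orientation; "wrist_force": force on the tool from outside, world axes, zero at the start; "moment": the same for the moment, N m; "width": finger opening in m; "grasp_force": force on a finger pad.
Only numpy, scipy, OpenCV 4.12 (cv2) and the standard library are available. Lean on these libraries where they do the work, as an engineer would, in place of code of your own. Each camera call takes 0.05 s, during which the arm holds its last target. There are 200 camera calls.

## Task

Take the roll of leather tape from its wooden rack, hang it over the horizontal bar of the unwinding stand, between the stop plate and the brake shoe, and let go of it. Then press the stand's spring-loaded brake handle down until the handle is level, so that the brake shoe presses on the hanging roll, and finish while still holding the handle there: it springs up if released. Leave the ink tin, the loupe and the wood letter where they are.

Things in the scene. Friction and masses are not known exactly. Their poses are not given: they have to be found in the camera images.
- stand: Grey unwinding stand, fixed. Origin: underside of its base, below the roll's place on the bar; z up. Base plate x -80..110, y -55..145, 10 high. A grey upright (36 wide) at y 66..78, 156 high, carries the bar. The roll belongs at y 0 (within 20), its axis along the stand's y, hanging between stop plate and brake shoe; hung, its centre is at about z 118..122 and x 0.
- bar_mid (a point): Point on the axis of the round steel bar (12 diameter), 145 above the bench, where the roll belongs (stand's x 0, y 0). The bar runs along the stand's y, bare from its collar (y 60) to the free end.
- bar_end (a point): Axis of the bar at its free end (stand's y -49); a turned-up tip, 12 thick, goes 10 farther and rises 13 above the axis. The roll goes on here, the bar passing through its hole, and is then lowered onto the bar.
- stop_plate (a point): Centre of the fixed stop plate's face, at the stand's x -46.5, z 117; the face looks along the stand's +x to the roll, is 44 wide (y) and 36 high; post behind and below it.
- brake (a joint): Crank angle (rad) about the shaft. 0: at rest, handle 0.35 above level; grows as the handle is pressed down; 0.35: level; 0.6: end stop. A spring returns it: about 4 N on the pad at level, some 6 N with the shoe on the roll. The shoe first swings the roll against the stop plate, then yields on its own spring (0.8 N per mm).
- shaft (a point): Point on the crank's shaft axis, 60 above the bench, in line with the handle (the stand's x 74, y 115).
- brake_handle: Steel handle, 12 mm square bar with a pale wooden pad at its end, running from the shaft towards the stand's -x, in the plane y 115 of the stand, outside the upright. It turns with the crank; origin on the shaft axis at y 0, own x axis along the handle (level when the handle is level).
- handle_pad (a point): Centre of the top face of the wooden pad (56 long, 30 wide, 14 thick) at the handle's end, 184 from the shaft axis, 7 above the handle's centre line; about 130 above the bench at rest and 67 with the handle level. It moves on an arc about the shaft.
- brake_shoe: Rubber brake shoe (40 wide, 34 high) on the crank's short upright arm, 58 from the shaft axis. Pressing the handle moves it towards the stand's -x, onto the roll; at rest its face stands leaning back at the stand's x 44..56, z 114..146. Origin: centre of its rubber's rear face.
- tape_roll: Roll of tan leather tape: a ring, 81 outer diameter, hole about 66, 26 wide, 60 g, loose. It stands on edge in the wooden rack. Origin: centre of one end face; own z axis along the ring's axis (horizontal), towards the other face.
- roll_center (a point): Centre of the roll (middle of its hole and width); about 55 above the bench in the rack, so the rim's top is at 96.
- roll_rack: Low fixed wooden rack, 96 x 48, with two cheeks 32 high and 32 apart, in which the roll stands on edge. Origin: underside centre; its y axis is the roll's axis. The roll can be gripped over its two end faces at the top of the rim.
- ink_tin: Bystander: round tin, 67 diameter, 37 high, beyond the work on the right. Origin: underside centre.
- loupe: Bystander: black magnifier, 48 diameter, 43 high, near the front edge. Origin: underside centre.
- wood_letter: Bystander: wooden printing block, 48 x 38 x 25, at the front on the left. Origin: underside centre.
Things that resemble listed ones, but are neither listed nor needed, are in the scene too. Of the things shaped like the tape_roll, the tan one is meant.

How it is judged:
By the outcome, as a careful person would: the job done as asked, in the order asked, and still so for the second after the job is handed in, while the arm keeps its last pose, push and grip.
It also fails if it takes over 56 s, if anything falls off the work surface, if the arm or the gripper's body presses on something with over 40 N, if the wrist force passes 120 N, or if a joint passes its speed limit or range.

## Working session

There is one attempt and no reset: what is moved stays moved. The work goes in short steps, Python scripts to look and compute and a tool call to move; the robot and the scene stay as the last step left them, time stands still between calls to the robot, and variables do not carry over. Pictures are saved under pics/ and viewed, at most 10 in all, crops included, and the job is handed in when it is done.

Besides the shell and the picture viewer there is one more tool, called after "Request:" by a JSON object that holds its "op" and its "data", one argument or row to a line. carry_out: Moves the arm, as the interface text tells. Its arguments: {"type":"object","properties":{"commands":{"type":"array","items":{"type":"array","items":{"type":"number"}}},"grip_force":{"type":"number"}},"required":["commands"]}

```bash
mkdir -p pics; ls
cat > h.py <<'E'
from plant import *
import numpy as np, cv2
from scipy.spatial.transform import Rotation as R
def snap(name,fn=None):
    s=get_state(); c=read_camera(name); 
    if "T" not in c:
        W=np.eye(4); W[:3,:3]=R.from_euler('xyz',s["orientation"]).as_matrix(); W[:3,3]=s["eef_pos"]; c["T"]=W@c["mount"]
    if fn: cv2.imwrite('pics/'+fn,c["color"][:,:,::-1])
    return c
def ray(c,u,v):
    K=np.array([[c["fx"],0,c["cx"]],[0,c["fy"],c["cy"]],[0,0,1]]); 
    p=cv2.undistortPoints(np.array([[[u,v]]],float),K,np.array([c["k1"],0,0,0,0.]),).ravel()
    d=c["T"][:3,:3]@np.array([p[0],-p[1],-1]); return c["T"][:3,3],d/np.linalg.norm(d)
def plane(c,u,v,z):
    o,d=ray(c,u,v); return o+d*(z-o[2])/d[2]
def tri(*obs):
    A=np.zeros((3,3));b=np.zeros(3);L=[ray(*o) for o in obs]
    for o,d in L:
        P=np.eye(3)-np.outer(d,d);A+=P;b+=P@o
    x=np.linalg.solve(A,b); return x,[np.linalg.norm((np.eye(3)-np.outer(d,d))@(x-o))*1000 for o,d in L]
def proj(c,X):
    q=np.linalg.inv(c["T"])@np.append(X,1); x,y=q[0]/-q[2],-q[1]/-q[2]; k=1+c["k1"]*(x*x+y*y)
    return c["fx"]*x*k+c["cx"],c["fy"]*y*k+c["cy"]
E
python3 - <<'E'
from h import *
np.set_printoptions(precision=3,suppress=True)
for n in("scene","side","wrist"):
    c=snap(n,n+'1.png'); print(n,c["fx"],c["k1"],c["T"])
print(get_state())
E
```

```text
pics
scene 565.0466999719965 -0.11137743847785524 [[ 0.882  0.205 -0.425 -0.033]
 [-0.471  0.356 -0.807 -1.133]
 [-0.014  0.912  0.411  0.68 ]
 [ 0.     0.     0.     1.   ]]
side 462.61639026176255 -0.11889915678571245 [[-0.999  0.01  -0.05   0.534]
 [-0.05  -0.4    0.915  0.977]
 [-0.011  0.916  0.4    0.553]
 [ 0.     0.     0.     1.   ]]
wrist 404.38350354445936 -0.08158910426388212 [[ 0.367 -0.893 -0.262  0.134]
 [ 0.93   0.351  0.105  0.539]
 [-0.002 -0.282  0.959  0.373]
 [ 0.     0.     0.     1.   ]]
{'clock': 0.15, 'joints': array([ 1.111,  0.351,  1.652,  0.   ,  1.139, -0.085]), 'joint_velocities': array([ 0.001, -0.   , -0.003,  0.001,  0.   ,  0.   ]), 'tau': array([  0.001, -50.623, -29.151,   0.   ,   0.003,  -0.   ]), 'eef_pos': array([0.201, 0.512, 0.231]), 'orientation': array([-3.141, -0.   ,  2.767]), 'wrist_force': array([-0.797,  0.397,  0.115]), 'moment': array([ 0.048, -0.021,  0.03 ]), 'grasp_force': 0.0, 'width': 0.08556167142193609}
```

View pics/scene1.png

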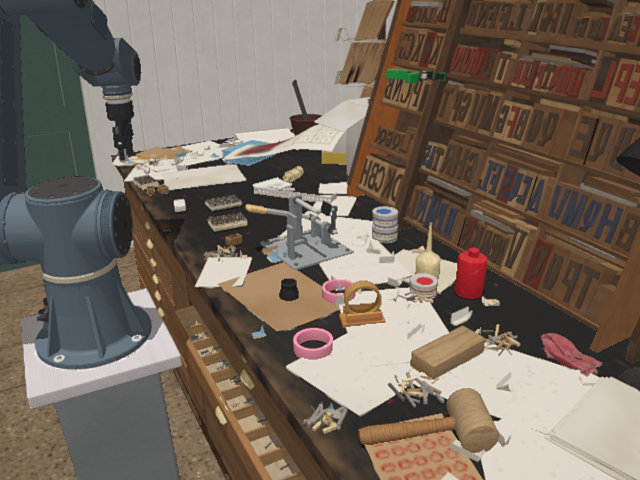

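View pics/side1.png

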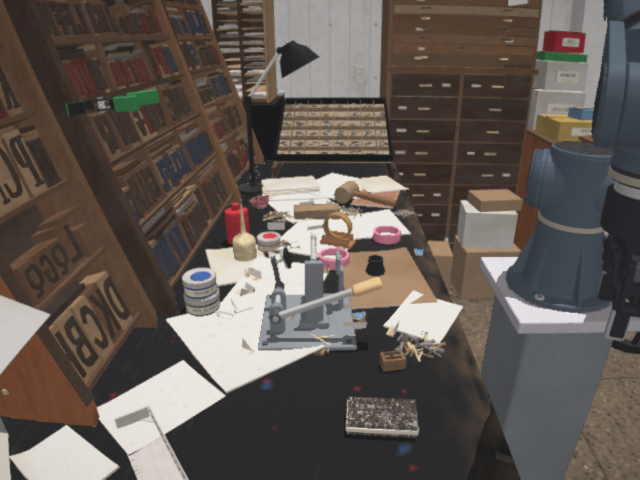

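Scene shows the stand near (305,240), the wooden pad at (257,210), and the tan ring at (363,298) in its rack (362,317). Lookalikes: pink rings at (337,291) and (313,343); tan is the one meant. In the side view the tan ring is at (338,228), the rack at (337,241), the pad at (367,287) and the wood letter at (393,361).

Run:
```python
import cv2,numpy as np
a=cv2.imread('pics/scene1.png')[185:335,240:400]; b=cv2.imread('pics/side1.png')[200:350,250:400]
a=cv2.resize(a,None,fx=5,fy=5,interpolation=2)[:, :]
b=cv2.resize(b,None,fx=4,fy=4,interpolation=2)
a=cv2.resize(cv2.imread('pics/scene1.png')[185:335,240:400],(800,600)[0:2] if 0 else (640,600),interpolation=2)
cv2.imwrite('pics/a.png',a);cv2.imwrite('pics/b.png',b)
```

```text
(no output)
```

View pics/a.png

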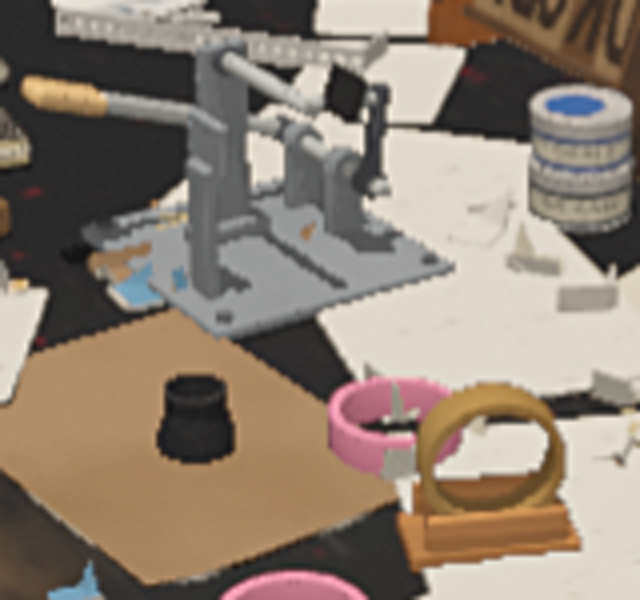

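View pics/b.png

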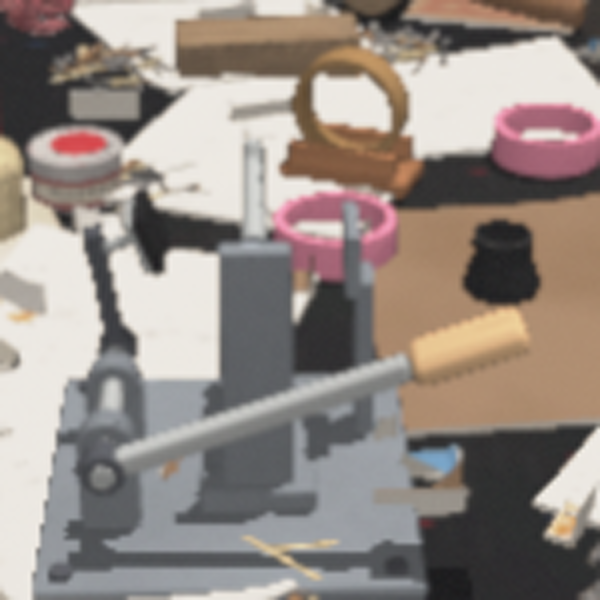

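The crop confirms the tan ring in the rack (scene about (363,298)), with pink rings beside it. The stand's free bar end points at the rack, and the handle points towards the robot.

```bash
cat > loc.py <<'E'
from h import *
np.set_printoptions(precision=4,suppress=True)
c=snap("scene");s=snap("side")
A=lambda x,y:(c,240+x/4,185+y/4); B=lambda x,y:(s,250+x/4,200+y/4)
for n,a in(("(-80,-55)",A(222,335)),("(110,-55)",A(452,266)),("(110,145)s",B(37,597)),("(110,-55)s",B(70,380))): print(n,plane(*a,0.010))
pts={"pad_end":(A(25,90),B(525,325)),"bartip":(A(318,92),B(256,135)),"tinblue":None,"shoe":(A(346,90),B(150,235)),"ringtop":(A(492,388),B(352,48)),"ringcen":(A(492,447),B(352,100)),"upright_rt":(A(245,55),B(222,245))}
for n,p in pts.items():
    if p: print(n,*tri(*p))
print("rack scene: ",plane(*A(413,568),0),plane(*A(580,548),0))
print("rack side: ",plane(*B(405,195),0),plane(*B(285,172),0))
E
python3 loc.py
```

```text
(-80,-55) [0.513  0.0501 0.01  ]
(110,-55) [0.6954 0.065  0.01  ]
(110,145)s [0.6844 0.2727 0.01  ]
(110,-55)s [0.6978 0.073  0.01  ]
pad_end [0.4551 0.2242 0.1336] [np.float64(1.8024007278097756), np.float64(1.802400727809663)]
bartip [0.5909 0.0612 0.1589] [np.float64(0.9243100266262272), np.float64(0.9243100266260634)]
shoe [0.6436 0.1225 0.129 ] [np.float64(1.8376796946150065), np.float64(1.8376796946151597)]
ringtop [ 0.5402 -0.233   0.0981] [np.float64(0.1420925252418424), np.float64(0.1420925252418679)]
ringcen [ 0.5408 -0.2316  0.0601] [np.float64(0.9288592739907995), np.float64(0.9288592739909204)]
upright_rt [0.5984 0.1762 0.1481] [np.float64(2.425920443340883), np.float64(2.4259204433410724)]
rack scene:  [ 0.4911 -0.2337  0.    ] [ 0.5813 -0.2619  0.    ]
rack side:  [ 0.5022 -0.2019  0.    ] [ 0.588  -0.2388  0.    ]
```

Request:
{"op": "carry_out", "data": {
  "commands": [
    [0, -0.9, -0.55, -0.3, 0],
    [0, -0.9, -0.55, -0.3, 0],
    [0, -0.9, -0.55, -0.3, 0],
    [0, -0.9, -0.55, -0.3, 0],
    [0, -0.9, -0.55, -0.3, 0]
  ]
}}

```text
clock: 0.75
eef_pos: [0.3292, 0.3421, 0.2918]
orientation: [3.141, 0.0, 2.767]
wrist_force: [1.2, 0.1, 0.5]
width: 0.0855
grasp_force: 0.0
```

Request:
{"op": "carry_out", "data": {
  "commands": [
    [0, -0.9, -0.55, -0.2, 0],
    [0, -0.9, -0.55, -0.2, 0],
    [0, -0.9, -0.55, 0, 0],
    [0, -0.9, -0.55, 0, 0],
    [0, -0.9, -0.55, 0, 0]
  ]
}}

```text
clock: 1.25
eef_pos: [0.4565, 0.1737, 0.3074]
orientation: [3.141, 0.0, 2.767]
wrist_force: [0.1, 1.4, -0.1]
width: 0.085
grasp_force: 0.0
```

```bash
cat > sv.py <<'E'
from h import *
import sys,pickle
n=sys.argv[1]; c=snap("wrist"); c=snap("wrist",n+'.png'); pickle.dump(c,open(n+'.pkl','wb'))
E
python3 sv.py w1
```

```text
(no output)
```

Request:
{"op": "carry_out", "data": {
  "commands": [
    [0, -0.7, -0.9, 0, 0],
    [0, -0.7, -0.9, 0, 0],
    [0, -0.7, -0.9, 0, 0],
    [0, 0, -0.9, 0, 0],
    [0, 0, 0, 0, 0]
  ]
}}

```text
clock: 1.85
eef_pos: [0.4803, 0.008, 0.3071]
orientation: [-3.141, -0.001, 2.764]
wrist_force: [0.5, -0.3, -0.5]
width: 0.0857
grasp_force: 0.0
```

```bash
python3 sv.py w2
```

Request:
{"op": "carry_out", "data": {
  "commands": [
    [0, -0.4, -0.9, 0, 0],
    [0, -0.4, -0.9, 0, 0],
    [0, 0, -0.9, 0.2, 0],
    [0, 0, -0.9, 0.5, 0],
    [0, 0, 0, 0, 0]
  ]
}}

```text
clock: 2.45
eef_pos: [0.4569, -0.1363, 0.2773]
orientation: [-3.141, -0.003, 2.765]
wrist_force: [0.3, 0.1, 0.9]
width: 0.0855
grasp_force: 0.0
```

```bash
python3 sv.py w3; python3 -c "
import cv2,numpy as np
cv2.imwrite('pics/m.png',np.vstack([np.hstack([cv2.resize(cv2.imread(f'pics/w{i}.png'),(400,300),interpolation=3) for i in (1,2)]),np.hstack([cv2.resize(cv2.imread('pics/w3.png'),(400,300),interpolation=3),np.zeros((300,400,3),np.uint8)])]))"
```

```text
(no output)
```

View pics/m.png

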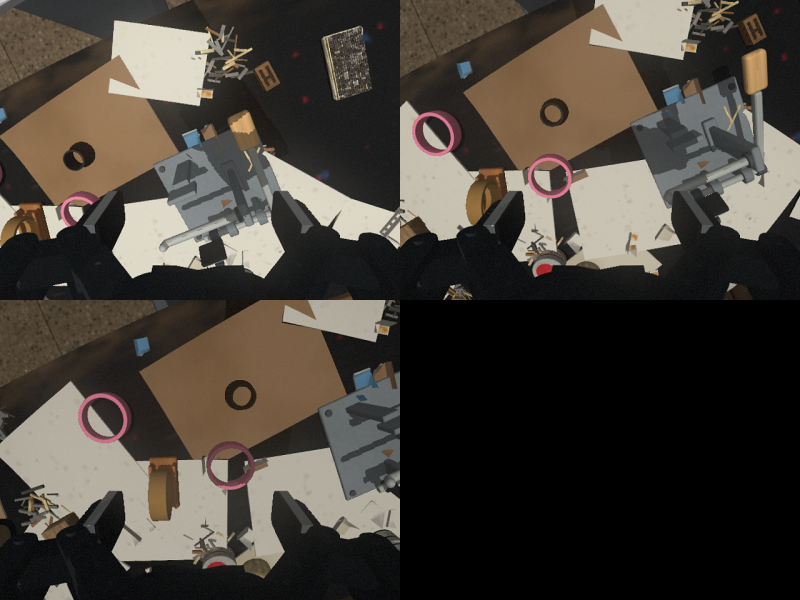

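Run:
```python
import cv2,numpy as np
a=cv2.imread('pics/w3.png')[245:370,220:310]; a=cv2.resize(a,None,fx=4,fy=4,interpolation=2)
b=cv2.imread('pics/w2.png')[110:360,400:620]; b=cv2.resize(b,None,fx=2,fy=2,interpolation=2)
m=np.zeros((500,800,3),np.uint8); m[:500,:360]=a; m[:500,360:]=b; cv2.imwrite('pics/m2.png',m)
```

```text
(no output)
```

View pics/m2.png

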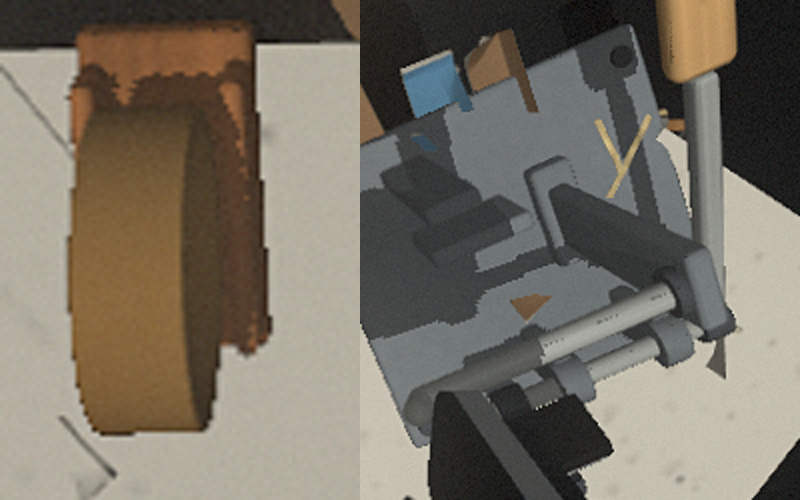

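m2 shows the ring's tread from (90,108) to (208,430), its axis along the image's horizontal, so no twist is needed. The bar's centreline runs from the tip at (415,400) through (550,347) to the collar at (665,292). Base corners are at (637,24) and (418,446).

```bash
cat > m.py <<'E'
from h import *
import pickle
np.set_printoptions(precision=4,suppress=True)
w2,w3=[pickle.load(open(f'w{i}.pkl','rb')) for i in(2,3)]
P3=lambda x,y:(w3,220+x/4,245+y/4); P2=lambda x,y:(w2,400+(x-360)/2,110+y/2)
# ring tangents in the plane across its axis
psi=2.765-np.pi; ex=np.array([np.cos(psi),np.sin(psi),0]); ey=np.array([-np.sin(psi),np.cos(psi),0]); ez=np.array([0,0,1])
o,d1=ray(*P3(145,107)); _,d2=ray(*P3(150,432))
f=lambda d:np.array([d@ex,d@ez])/np.hypot(d@ex,d@ez)
a,b=f(d1),f(d2); h=np.arccos(a@b)/2; m=(a+b)/np.linalg.norm(a+b); cc=np.array([o@ex,o[2]])+m*.0405/np.sin(h)
print("ring center along ex, z",cc)
for e in (o@ey,): pass
top=cc[1]+.0405
L=plane(*P3(72,265),top);Rr=plane(*P3(184,265),top); print("edges ey",L@ey,Rr@ey,"x",L@ex,Rr@ex)
yc=(L@ey+Rr@ey)/2; C=cc[0]*ex+yc*ey; print("ring C",C,"proj apex",np.array(proj(w3,C+ez*top)))
print("bar pts", [plane(*P2(x,y),.145)[:2] for x,y in((550,347),(608,319),(662,294))])
print("tip",plane(*P2(413,400),.150)[:2], "corners",plane(*P2(637,24),.01)[:2],plane(*P2(418,446),.01)[:2])
print("upr top (18,78),( -18,78)",plane(*P2(733,328),.156)[:2],plane(*P2(702,250),.156)[:2])
print("pad end corners",plane(*P2(662,70),.12)[:2],plane(*P2(735,68),.12)[:2])
E
python3 m.py
```

```text
ring center along ex, z [0.5889 0.0506]
edges ey -0.028087409506882682 -0.002736736844942439 x 0.5681014230856123 0.5679674530145011
ring C [ 0.5419 -0.2309  0.    ] proj apex [253.1151 331.7813]
bar pts [array([0.5871, 0.126 ]), array([0.5843, 0.152 ]), array([0.5823, 0.176 ])]
tip [0.5856 0.0652] corners [0.5002 0.2591] [0.6972 0.0724]
upr top (18,78),( -18,78) [0.6022 0.1965] [0.5645 0.1903]
pad end corners [0.5002 0.209 ] [0.5106 0.2395]
```

Request:
{"op": "carry_out", "data": {
  "commands": [
    [0, -0.745, -0.47, 0, 0],
    [0, -0.745, -0.47, 0, 0],
    [0, -0.745, -0.47, 0.5, 0],
    [0, 0, 0, 1, 0],
    [0, 0, 0, 1, 0]
  ],
  "grip_force": 30
}}

```text
clock: 3.05
eef_pos: [0.5226, -0.2194, 0.1787]
orientation: [3.141, 0.002, 2.768]
wrist_force: [0.3, 0.2, -0.1]
width: 0.0856
grasp_force: 0.0
```

```bash
python3 sv.py w4; python3 -c "
from h import *
import pickle
c=pickle.load(open('w4.pkl','rb'));s=get_state();print(s['eef_pos'],s['orientation'])
print(c['color'][::60,::80].shape, proj(c,np.array([.5415,-.2305,.096])))
a=snap('side');cv2.imwrite('pics/m3.png',np.hstack([cv2.imread('pics/w4.png')[::,:, :][:480,:500],cv2.resize(a['color'][180:280,290:350,::-1],(288,480),interpolation=2)]))"
```

```text
[ 0.51973924 -0.21776146  0.17526496] [ 3.14051587 -0.00768565  2.76860895]
(8, 8, 3) (np.float64(309.4294572542953), np.float64(293.9261173593288))
```

View pics/m3.png

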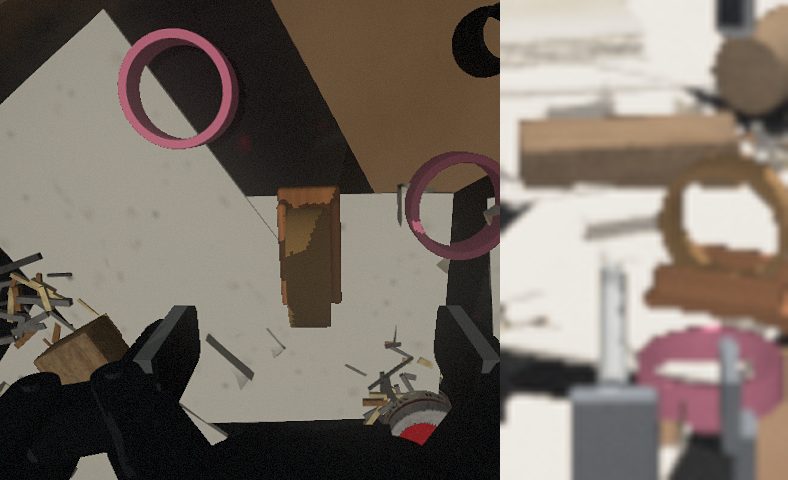

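w4 shows the ring upright at columns 285–333, rows 205–327, centred on column 309 where predicted, between the open fingers. Pink rings are clear at (178,88) and (455,205). Descend and grip.

Request:
{"op": "carry_out", "data": {
  "commands": [
    [0, 0, -0.1, 0.7, 0],
    [0, 0, 0, 0.7, 0],
    [0, 0, 0, 0.7, 0],
    [0, 0, 0, 0.65, 0],
    [0, 0, 0, 0, 0]
  ]
}}

```text
clock: 3.7
eef_pos: [0.5198, -0.2232, 0.0692]
orientation: [3.141, -0.001, 2.768]
wrist_force: [-0.2, 0.4, 0.0]
width: 0.0856
grasp_force: 0.0
```

Request:
{"op": "carry_out", "data": {
  "commands": [
    [1, 0, 0, 0, 0],
    [1, 0, 0, 0, 0],
    [1, 0, 0, 0, 0],
    [1, 0, 0, 0, 0],
    [1, 0, 0, 0, 0]
  ]
}}

```text
clock: 4.2
eef_pos: [0.5197, -0.2243, 0.0702]
orientation: [-3.141, 0.001, 2.767]
wrist_force: [-1.7, 0.1, 7.4]
width: 0.0251
grasp_force: 32.9
```

Request:
{"op": "carry_out", "data": {
  "commands": [
    [1, 0, 0, -0.5, 0],
    [1, 0, 0, -0.7, 0],
    [1, 0, 0, -0.7, 0],
    [1, 0, 0, -0.7, 0],
    [1, 0, 0, -0.4, 0]
  ]
}}

```text
clock: 4.7
eef_pos: [0.5199, -0.2244, 0.1917]
orientation: [-3.141, 0.003, 2.767]
wrist_force: [0.6, 0.8, -0.5]
width: 0.0252
grasp_force: 32.0
```

Request:
{"op": "carry_out", "data": {
  "commands": [
    [1, 0.18, 0.7, 0, 0],
    [1, 0.18, 0.9, 0, 0],
    [1, 0.18, 0.9, 0, -0.5],
    [1, 0.18, 0.9, 0, -0.7],
    [1, 0.18, 0.9, 0, -0.7]
  ]
}}

```text
clock: 5.2
eef_pos: [0.5425, -0.0487, 0.1895]
orientation: [3.142, 0.0, 2.968]
wrist_force: [0.4, 0.5, -0.7]
width: 0.0253
grasp_force: 32.0
```

Request:
{"op": "carry_out", "data": {
  "commands": [
    [1, -0.24, 0.7, 0, 0],
    [1, -0.24, 0.5, 0, 0],
    [1, 0, 0, 0, -0.8],
    [1, 0, 0, 0, -0.8],
    [1, 0, 0, 0, -0.8]
  ]
}}

```text
clock: 5.7
eef_pos: [0.5696, -0.0059, 0.1893]
orientation: [3.142, -0.0, -3.062]
wrist_force: [-0.7, -0.2, 0.4]
width: 0.0251
grasp_force: 32.0
```

Request:
{"op": "carry_out", "data": {
  "commands": [
    [1, 0, 0, 0, 0],
    [1, 0, 0, 0, 0]
  ]
}}

```text
clock: 5.9
eef_pos: [0.5696, -0.0062, 0.1893]
orientation: [3.142, -0.0, -3.069]
wrist_force: [-0.0, 0.7, -0.4]
width: 0.0256
grasp_force: 32.0
```

```bash
cat > v.py <<'E'
from h import *
import pickle
s=get_state();print(s['eef_pos'],s['orientation'])
a=snap('scene');b=snap('side');w=snap('wrist');pickle.dump((a,b,w),open('v.pkl','wb'))
A=cv2.resize(a['color'][190:290,250:380,::-1],None,fx=3,fy=3,interpolation=2)
B=cv2.resize(b['color'][195:295,270:400,::-1],None,fx=3,fy=3,interpolation=2)
W=w['color'][180:480,:,::-1]; m=np.zeros((600,790,3),np.uint8); m[:300,:390]=A; m[:300,400:790]=B; m[300:,:640]=W
cv2.imwrite('pics/m4.png',m)
E
python3 v.py
```

```text
[ 0.56959313 -0.00621279  0.18934103] [ 3.14159103e+00 -1.18003739e-04 -3.06862603e+00]
```

View pics/m4.png

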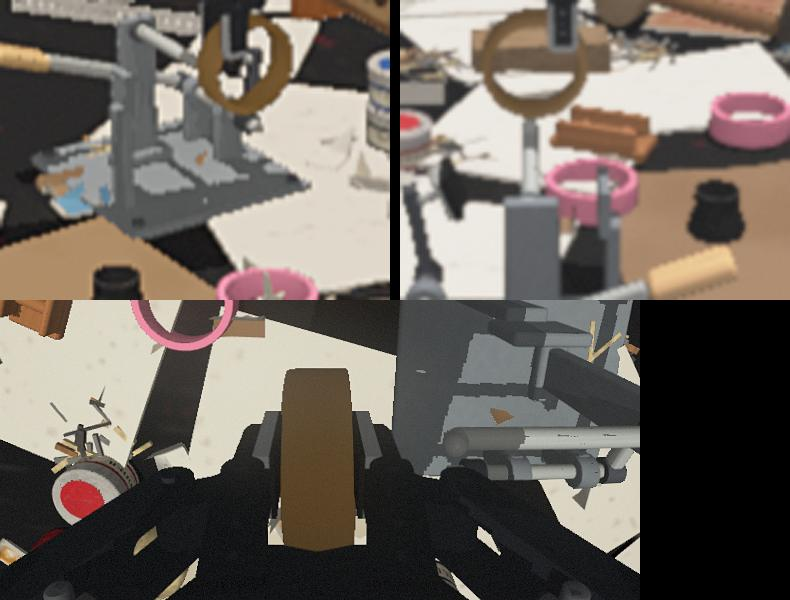

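The wrist view shows the ring held upright between the fingers (columns 282–355, rows 369–550 of m4) and the bar horizontal at row 437 with its tip at (447,442). The scene and side views show the ring clear of the bar.

```bash
cat > m5.py <<'E'
from h import *
import pickle
np.set_printoptions(precision=4,suppress=True)
a,b,w=pickle.load(open('v.pkl','rb')); s=get_state(); T=s["eef_pos"]
yaw=s["orientation"][2]; ex=-np.array([np.cos(yaw),np.sin(yaw),0]); ey=np.array([-ex[1],ex[0],0]); ez=np.array([0,0,1.])
P=lambda x,y:(w,x,y-120)
o,d1=ray(*P(318,369)); _,d2=ray(*P(318,549))
f=lambda d:np.array([d@ex,d@ez])/np.hypot(d@ex,d@ez)
p,q=f(d1),f(d2); h=np.arccos(p@q)/2; m=(p+q)/np.linalg.norm(p+q); cc=np.array([o@ex,o[2]])+m*.0405/np.sin(h)
print("ring centre rel TCP ex,z mm",1e3*(cc-[T@ex,T[2]]))
for n,u in(("bar",(500,438)),("bar",(600,436.5)),("bar",(636,436)),("tip",(447,442))):
    X=plane(*P(*u),.145); r=X-T; print(n,X,"rel ex,ey mm",r@ex*1e3,r@ey*1e3)
A=lambda x,y:(a,250+x/3,190+y/3);B=lambda x,y:(b,270+(x-400)/3,195+y/3)
r,e=tri(A(246,62),B(535,63)); print("ring tri",r,e,"rel",(r-T)@ex*1e3,(r-T)@ey*1e3,(r-T)[2]*1e3)
E
python3 m5.py
```

```text
ring centre rel TCP ex,z mm [ 24.524  -25.5026]
bar [0.5885 0.0914 0.145 ] rel ex,ey mm 26.05044394393589 96.01085753598677
bar [0.5848 0.1477 0.145 ] rel ex,ey mm 26.4931224147104 152.37121708078672
bar [0.5836 0.1695 0.145 ] rel ex,ey mm 26.881745784104957 174.24347121003004
tip [0.5925 0.0636 0.145 ] rel ex,ey mm 27.9269407038607 67.95711830632636
ring tri [ 0.5916 -0.0046  0.1741] [np.float64(0.26904645827871027), np.float64(0.2690464582786198)] rel 21.973217497561937 0.03988562036485793 -15.23347056122426
```

Request:
{"op": "carry_out", "data": {
  "commands": [
    [1, -0.06, 0, 0.3, 0],
    [1, 0, 0, 0.28, 0],
    [1, 0, 0.4, 0, 0],
    [1, 0, 0.5, 0, 0],
    [1, 0, 0.3, 0, 0]
  ]
}}

```text
clock: 6.55
eef_pos: [0.5681, 0.0436, 0.1656]
orientation: [3.141, -0.001, -3.066]
wrist_force: [-0.3, 0.1, -0.1]
width: 0.0252
grasp_force: 32.0
```

Request:
{"op": "carry_out", "data": {
  "commands": [
    [1, 0, 0.4, 0, 0],
    [1, 0, 0.4, 0, 0],
    [1, 0, 0.2, 0, 0],
    [1, 0, 0, 0, 0]
  ]
}}

```text
clock: 6.95
eef_pos: [0.5653, 0.0829, 0.1661]
orientation: [3.142, 0.0, -3.065]
wrist_force: [-0.4, -1.0, -1.3]
width: 0.0252
grasp_force: 32.0
```

Request:
{"op": "carry_out", "data": {
  "commands": [
    [1, 0, 0.3, 0, 0],
    [1, 0, 0.3, 0, 0],
    [1, 0, 0.2, 0, 0],
    [1, 0, 0, 0, 0]
  ]
}}

```text
clock: 7.35
eef_pos: [0.5629, 0.1147, 0.1661]
orientation: [3.142, 0.0, -3.065]
wrist_force: [-0.6, -1.3, -0.4]
width: 0.0254
grasp_force: 32.0
```

Request:
{"op": "carry_out", "data": {
  "commands": [
    [1, 0, 0, 0.2, 0],
    [1, 0, 0, 0.2, 0],
    [1, 0, 0, 0.1, 0],
    [1, 0, 0, 0, 0]
  ]
}}

```text
clock: 7.75
eef_pos: [0.5626, 0.1133, 0.1451]
orientation: [-3.141, -0.002, -3.067]
wrist_force: [-0.4, 0.2, -0.5]
width: 0.0252
grasp_force: 32.0
```

```bash
python3 v.py; cp pics/m4.png pics/m6.png
```

```text
[0.56261616 0.1133346  0.14510159] [-3.14149069e+00 -1.58284903e-03 -3.06654994e+00]
```

View pics/m6.png

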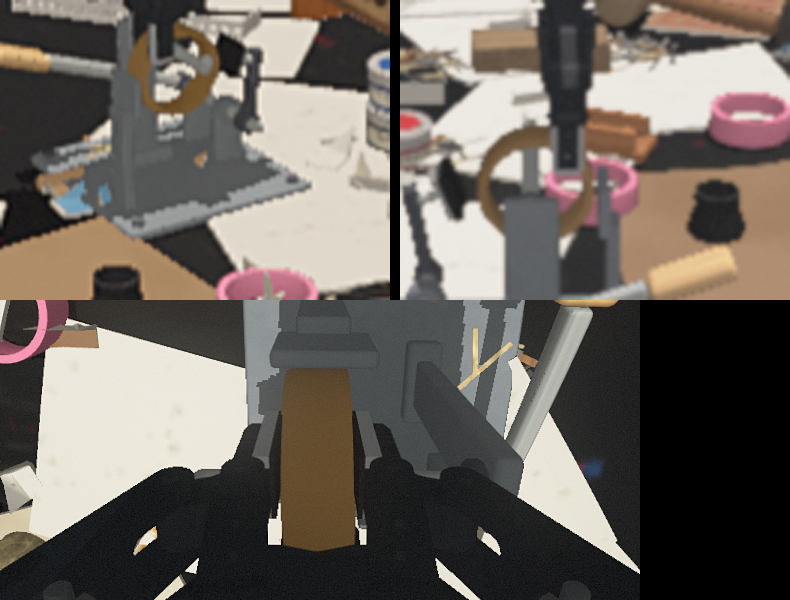

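m6: the bar passes through the ring, the ring sits in front of the stop plate (plate columns 270–378, ring 282–355), and the fingers are beside the bar. Lower it until it touches.

Request:
{"op": "carry_out", "data": {
  "commands": [
    [1, 0, 0.08, 0.1, 0],
    [1, 0, 0, 0.1, 0],
    [1, 0, 0, 0, 0]
  ]
}}

```text
clock: 8.2
eef_pos: [0.5625, 0.117, 0.1375]
orientation: [-3.142, -0.001, -3.066]
wrist_force: [0.4, 0.4, -0.6]
width: 0.025
grasp_force: 32.0
```

Request:
{"op": "carry_out", "data": {
  "commands": [
    [1, 0, 0, 0.05, 0],
    [1, 0, 0, 0.05, 0],
    [1, 0, 0, 0, 0]
  ]
}}

```text
clock: 8.5
eef_pos: [0.563, 0.1169, 0.1342]
orientation: [3.142, 0.001, -3.066]
wrist_force: [0.6, 0.6, 1.0]
width: 0.0251
grasp_force: 32.1
```

Request:
{"op": "carry_out", "data": {
  "commands": [
    [1, 0, 0, 0.03, 0],
    [1, 0, 0, 0.03, 0],
    [1, 0, 0, 0, 0]
  ]
}}

```text
clock: 8.8
eef_pos: [0.5635, 0.1171, 0.1328]
orientation: [3.141, 0.002, -3.066]
wrist_force: [-0.9, 1.3, 8.6]
width: 0.0252
grasp_force: 33.1
```

Request:
{"op": "carry_out", "data": {
  "commands": [
    [0.6, 0, 0, 0, 0],
    [0.5, 0, 0, 0, 0],
    [0.4, 0, 0, 0, 0],
    [0.4, 0, 0, 0, 0],
    [0.4, 0, 0, 0, 0]
  ]
}}

```text
clock: 9.3
eef_pos: [0.5627, 0.1169, 0.1316]
orientation: [-3.142, -0.0, -3.066]
wrist_force: [-0.3, -0.6, 0.3]
width: 0.051
grasp_force: 0.0
```

Request:
{"op": "carry_out", "data": {
  "commands": [
    [0.4, 0, 0, -0.3, 0],
    [0.4, 0, 0, -0.5, 0],
    [0.4, 0, 0, -0.7, 0],
    [0.4, 0, 0, -0.8, 0],
    [0.4, 0, 0, -0.2, 0]
  ]
}}

```text
clock: 9.8
eef_pos: [0.5641, 0.1171, 0.236]
orientation: [3.141, 0.006, -3.066]
wrist_force: [0.5, -0.2, 0.1]
width: 0.0516
grasp_force: 0.0
```

```bash
cat > ringchk.py <<'E'
from h import *
np.set_printoptions(precision=4,suppress=True)
a=snap('scene');b=snap('side');w=snap('wrist')
for n,c in(('scene',a),('side',b),('wrist',w)):
    hsv=cv2.cvtColor(c['color'],cv2.COLOR_RGB2HSV); print(n,'expect',np.round(proj(c,np.array([.588,.117,.12]))))
A=cv2.resize(a['color'][190:290,250:380,::-1],None,fx=3,fy=3,interpolation=2)
B=cv2.resize(b['color'][195:295,270:400,::-1],None,fx=3,fy=3,interpolation=2)
m=np.zeros((600,790,3),np.uint8); m[:300,:390]=A; m[:300,400:790]=B; m[300:,:640]=w['color'][180:480,:,::-1]
cv2.imwrite('pics/m7.png',m)
E
python3 ringchk.py
```

```text
scene expect [309. 216.]
side expect [314. 261.]
wrist expect [313. 269.]
```

View pics/m7.png

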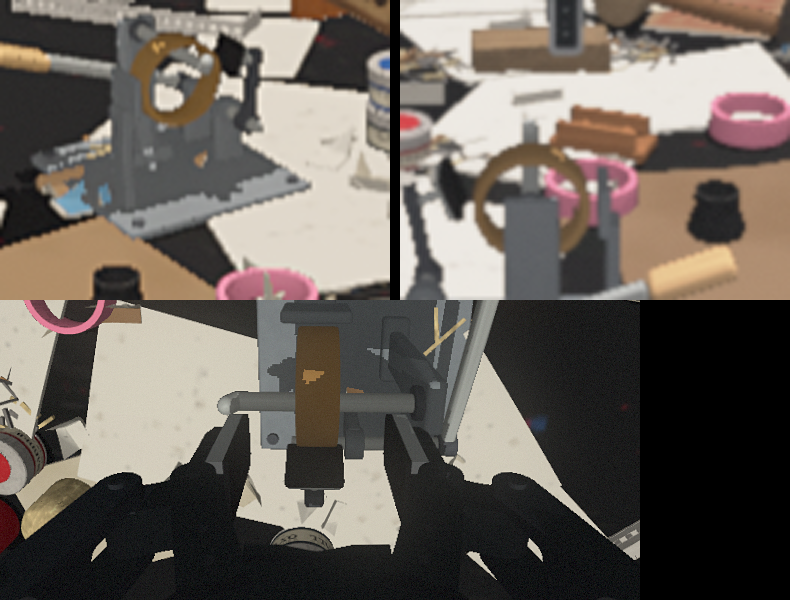

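m7: released, the roll hangs on the bar between plate (316,313) and shoe (315,466), near y 0. Next, go over the pad with the fingers shut.

Request:
{"op": "carry_out", "data": {
  "commands": [
    [1, 0.46, 0.71, 0, 0],
    [1, 0.46, 0.71, 0, 0],
    [1, 0.46, 0.71, 0, 0],
    [1, 0.46, 0.71, 0, 0],
    [1, 0, 0, 0.5, 0]
  ]
}}

```text
clock: 10.45
eef_pos: [0.4793, 0.2271, 0.2121]
orientation: [3.141, 0.001, -3.063]
wrist_force: [1.0, -0.8, -0.0]
width: -0.0001
grasp_force: 0.0
```

Request:
{"op": "carry_out", "data": {
  "commands": [
    [1, 0, 0, 0.5, 0],
    [1, 0, 0, 0.5, 0],
    [1, 0, 0, 0.3, 0],
    [1, 0, 0, 0, 0]
  ]
}}

```text
clock: 10.85
eef_pos: [0.4797, 0.2241, 0.1576]
orientation: [-3.14, -0.004, -3.066]
wrist_force: [-0.8, -0.1, 0.0]
width: -0.0003
grasp_force: 0.0
```

```bash
cat > pad.py <<'E'
from h import *
np.set_printoptions(precision=4,suppress=True)
s=get_state();print(s['eef_pos'],s['orientation'],s['width'],s['wrist_force'])
for n in('scene','side'):
    c=snap(n); hsv=cv2.cvtColor(c['color'],cv2.COLOR_RGB2HSV); u0,v0=map(int,proj(c,np.array([.475,.224,.10])))
    m=cv2.inRange(hsv,(8,70,140),(28,170,255)); k=np.zeros_like(m); k[v0-40:v0+40,u0-40:u0+40]=255; m&=k
    nn,l,st,ce=cv2.connectedComponentsWithStats(m); 
    print(n,(u0,v0),[(st[i].tolist(),ce[i].round(1).tolist()) for i in range(1,nn) if st[i][4]>25])
E
python3 pad.py
```

```text
[0.4797 0.2241 0.1576] [-3.1404 -0.0041 -3.0662] -0.00029868626965207963 [-0.8203 -0.1156  0.0169]
scene (254, 217) [([283, 177, 11, 5, 35], [288.2, 178.6]), ([246, 205, 21, 8, 95], [255.9, 208.9]), ([279, 238, 8, 5, 27], [282.4, 239.7]), ([218, 245, 12, 8, 44], [222.9, 249.4]), ([263, 246, 15, 9, 58], [269.5, 249.6])]
side (370, 297) [([344, 257, 32, 32, 557], [354.6, 272.9]), ([350, 257, 60, 50, 1839], [386.4, 285.1])]
```

Run:
```python
from h import *
a=snap('scene');b=snap('side')
print(tri((a,255.9,208.9),(b,366.8,286)))
```

```text
(array([0.48220831, 0.22491201, 0.12379294]), [np.float64(1.1038651455203679), np.float64(1.1038651455203174)])
```

Request:
{"op": "carry_out", "data": {
  "commands": [
    [1, 0, 0, 0.25, 0],
    [1, 0, 0, 0.25, 0],
    [1, 0, 0, 0.1, 0],
    [1, 0, 0, 0, 0]
  ]
}}

```text
clock: 11.45
eef_pos: [0.4804, 0.2244, 0.1348]
orientation: [-3.141, -0.001, -3.066]
wrist_force: [-0.1, -0.4, 0.9]
width: -0.0002
grasp_force: 0.0
```

Request:
{"op": "carry_out", "data": {
  "commands": [
    [1, 0.05, 0, 0.2, 0],
    [1, 0.05, 0, 0.2, 0],
    [1, 0.05, 0, 0.2, 0],
    [1, 0.05, 0, 0.2, 0],
    [1, 0, 0, 0, 0]
  ]
}}

```text
clock: 11.95
eef_pos: [0.4723, 0.2239, 0.1026]
orientation: [-3.141, -0.001, -3.066]
wrist_force: [-0.7, 0.4, 3.4]
width: 0.0001
grasp_force: 1.3
```

Request:
{"op": "carry_out", "data": {
  "commands": [
    [1, 0.04, 0, 0.2, 0],
    [1, 0.04, 0, 0.2, 0],
    [1, 0.02, 0, 0.2, 0],
    [1, 0, 0, 0.15, 0],
    [1, 0, 0, 0, 0]
  ]
}}

```text
clock: 12.45
eef_pos: [0.4687, 0.2238, 0.0729]
orientation: [3.142, -0.001, -3.066]
wrist_force: [-0.7, 1.4, 5.4]
width: 0.0003
grasp_force: 2.9
```

Request:
{"op": "carry_out", "data": {
  "commands": [
    [1, 0, 0, 0.1, 0],
    [1, 0, 0, 0, 0],
    [1, 0, 0, 0, 0]
  ]
}}

```text
clock: 12.75
eef_pos: [0.4685, 0.2238, 0.0695]
orientation: [3.142, -0.001, -3.066]
wrist_force: [-1.0, 0.9, 6.2]
width: 0.0002
grasp_force: 3.3
```

```bash
python3 pad.py
python3 - <<'E'
from h import *
b=snap('side'); a=snap('scene')
s=get_state(); print(s['eef_pos'],s['wrist_force'])
# ring blob + handle profile in the side view
hsv=cv2.cvtColor(b['color'],cv2.COLOR_RGB2HSV)
for n,O in(('shaft',(74,115,60)),('padend lvl',(-138,115,60)),('handle mid',(-20,115,60)),('ring',(0,0,120))):
    y=np.radians(4.4); X=np.array([.588+(O[0]*np.cos(y)-O[1]*np.sin(y))/1e3,.1175+(O[0]*np.sin(y)+O[1]*np.cos(y))/1e3,O[2]/1e3]); print(n,np.round(proj(b,X),1),np.round(proj(a,X),1))
for x in(300,310,320,330,340,350):
    print(x,[int(v) for v in b['color'][285:340:2,x].mean(1)])
E
```

```text
[0.4685 0.2238 0.0695] [ 3.1416 -0.0008 -3.0662] 0.00017645833041494434 [-1.049   0.9265  6.2143]
scene (254, 217) [([283, 177, 11, 5, 35], [288.2, 178.6]), ([224, 220, 23, 5, 31], [234.5, 221.8]), ([244, 226, 20, 9, 98], [253.5, 230.5]), ([279, 238, 8, 5, 26], [282.3, 239.7]), ([218, 245, 12, 8, 44], [222.9, 249.4]), ([263, 246, 15, 9, 58], [269.6, 249.6])]
side (370, 297) [([344, 257, 23, 50, 913], [355.3, 281.8]), ([380, 257, 30, 48, 1128], [396.5, 280.6]), ([359, 314, 28, 6, 152], [372.9, 316.6])]
[0.46853307 0.2237651  0.06964175] [-1.32547856  1.6591197   6.63463524]
shaft [276.7 317.3] [310.2 217.1]
padend lvl [387.2 314.5] [244.4 233.5]
handle mid [325.9 316.2] [282.  224.1]
ring [313.8 261.4] [308.6 215.4]
300 [228, 231, 231, 231, 229, 167, 148, 147, 147, 135, 145, 91, 85, 95, 198, 193, 132, 115, 99, 93, 92, 88, 83, 144, 156, 157, 150, 85]
310 [98, 96, 96, 95, 95, 95, 96, 95, 94, 93, 93, 93, 92, 109, 212, 179, 130, 110, 88, 94, 96, 94, 84, 145, 158, 158, 99, 86]
320 [98, 95, 96, 96, 97, 96, 97, 95, 94, 94, 93, 93, 93, 100, 181, 162, 126, 107, 119, 120, 96, 90, 137, 86, 86, 99, 166, 172]
330 [47, 48, 47, 48, 104, 156, 158, 157, 157, 125, 84, 83, 84, 91, 113, 125, 124, 146, 157, 156, 156, 135, 87, 86, 85, 171, 103, 88]
340 [95, 96, 96, 96, 95, 94, 96, 96, 96, 95, 94, 94, 97, 132, 115, 125, 125, 151, 160, 160, 152, 87, 84, 85, 85, 85, 86, 86]
350 [137, 139, 140, 140, 140, 142, 143, 133, 132, 149, 147, 138, 155, 121, 117, 125, 127, 155, 160, 145, 140, 85, 85, 85, 84, 85, 85, 67]
```

Request:
{"op": "carry_out", "data": {
  "commands": [
    [1, 0, 0, 0.06, 0],
    [1, 0, 0, 0, 0],
    [1, 0, 0, 0, 0],
    [1, 0, 0, 0, 0],
    [1, 0, 0, 0, 0]
  ]
}}

```text
clock: 13.45
eef_pos: [0.4684, 0.2238, 0.0672]
orientation: [3.142, -0.001, -3.066]
wrist_force: [-2.4, 1.6, 7.8]
width: -0.0001
grasp_force: 3.7
```

Run:
```python
from h import *
b=snap('side');s=get_state(); print(s['eef_pos'],s['wrist_force'],s['clock'])
g=b['color'].astype(int).mean(2)
# handle upper (bright) edge slope in side view vs predicted level line
P=[]
for x in range(292,345,4):
    col=g[300:330,x]; P.append((x,300+int(np.argmax(np.diff(col)[5:18]))+6))
print(P)
hsv=cv2.cvtColor(b['color'],cv2.COLOR_RGB2HSV); m=cv2.inRange(hsv,(12,90,40),(24,255,200))
m[:,:290]=0;m[:,345:]=0;m[:240]=0;m[300:]=0; ys,xs=np.where(m>0); print('ring bbox',xs.min(),xs.max(),ys.min(),ys.max(),len(xs))
```

```text
[0.4684369  0.22376102 0.06724842] [-2.65342225  1.80681907  7.49039442] 13.5
[(292, 313), (296, 313), (300, 313), (304, 313), (308, 313), (312, 312), (316, 312), (320, 313), (324, 312), (328, 312), (332, 311), (336, 311), (340, 310), (344, 310)]
ring bbox 297 344 240 284 552
```

```bash
python3 -c "
from plant import *
print(job_done())"
```

```text
the job is handed in; nothing more can be done
None
```

The tan roll is hung on the bar between the stop plate and the brake shoe and released. I handed the job in at 13.5 s with the arm holding the handle pad at 67 mm (level) under about 7.5 N, and the verdict was not shown.

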